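# Check a chassis bracket with a square and mark it

## Task

Pick up the handled steel square and hold it low inside the red bracket's corner, pressing it gently against both upright sides at once for a good second so that both its edges lie flush without a gap. Lay it back flat in the middle of the black mat and let go of it, then mark the bracket as checked: press the cap of the clamped spray can fully down and let it spring back up. Leave the other parts on the stall where they are.

Things in the scene. Friction and masses are not known exactly. Their poses are not given: they have to be found in the camera images.
- square_handle (a point): Middle of the wooden handle bar standing on a steel square that lies flat; 36 mm above the square's underside. Handle 64 mm long (along x), 22 mm wide (along y), its top 58 mm above the underside. x runs along the long leg away from the square's outer corner, y along the short leg away from it, z up. The whole weighs 0.3 to 0.54 kg.
- square_corner (a point): The square's outer corner, where its two outer edges meet (the tip is clipped 3 mm), at its underside: 58 mm in -x and 50 mm in -y from the handle's middle. Axes as square_handle.
- square: The whole square, origin on its underside below the handle's middle, axes as square_handle. Legs 24 mm wide, 12 mm thick, joined by an 8 mm web below the handle. Outer edge of the long leg: the line y = -50 mm; of the short leg: x = -58 mm. The long leg ends at x = +102 mm, the short at y = +70 mm.
- corner (a point): Reference corner of the slotted red-and-dark steel bracket on a fixed 260 x 270 mm plywood board, at the board's top face (15 mm above the table). x runs along the long side, y along the short side, z up. The red uprights stand parallel to these lines but each 0 to 12 mm further in, differently each time and not reported. The square goes in the inside, +x and +y, its axes matching these.
- long_side: Long side of the bracket: a dark foot rail and a red upright plate, 178 mm long, 8 mm thick, 40 mm tall, bolted tight through slots. Origin and axes as corner. The upright's inner face lies at some y = 0 to 12 mm, unknown, facing +y: find it by touch or sight.
- short_side: Short side of the bracket: a dark foot rail and a red upright plate, reaching from y = 13 to 130 mm, 8 mm thick, 40 mm tall, bolted tight through slots. Origin and axes as corner. The upright's inner face lies at some x = 0 to 12 mm, unknown, facing +x: find it by touch or sight.
- cap_top (a point): Middle of the top of the round orange cap (28 mm across, 18 mm tall) of a grey spray can (60 mm across) clamped on the board behind the bracket's corner; about 188 mm above the table. It is pressed straight down.
- spray_cap (a joint): How far the cap is pressed, 0 (up) to 0.006 m (fully down); its spring needs about 3 N to start and 8 N fully down, and lifts it again.
- mat: Black rubber mat, 240 x 240 x 4 mm, fixed on the table; origin at the centre of its underside, its top 4 mm above the table. The square starts on it.
- wheel_cap: Bystander: bright metal wheel cap, 94 mm across, 46 mm tall; origin under its centre.
- gauge: Bystander: round dial gauge, 76 mm across, 50 mm tall, standing loose on the plywood board beside the can; origin under its centre.
- carton: Bystander: cardboard carton, 150 x 70 x 60 mm; origin under its centre.
Things that resemble listed ones, but are neither listed nor needed, are in the scene too. Of the things that look like the square, the largest one is meant.

How it is judged:
On the way, in this order (a step that is already met when the one before it is completed fails the run):
1. the square is pressed flush against both sides of the bracket's corner at once (contact force between square and long_side between 1 and 25 N and contact force between square and short_side between 1 and 25 N and x of square_corner in the frame of corner between -0.003 and 0.015 m and y of square_corner in the frame of corner between -0.003 and 0.015 m and z of square_corner in the frame of corner between -0.002 and 0.025 m and angle between the x axis of square and the x axis of corner, either way round below 0.022 rad and x of square_handle in the frame of corner above 0.05 m and y of square_handle in the frame of corner above 0.04 m and angle between square's own z axis and vertical below 0.05 rad), for 0.7 s.
2. the square lies flat on the mat, let go (horizontal distance between square_handle and mat below 0.06 m and angle between square's own z axis and vertical below 0.06 rad and z of square_handle in the frame of mat below 0.045 m and contact force between square and the fingers below 0.1 N and linear speed of square below 0.02 m/s), for 0.2 s.
3. the spray can's cap is pressed fully down (value of joint spray_cap above 0.0048 m), for 0.05 s.
At the end, for the whole second after the job is handed in: The square lies flat (within 3 degrees) and still on the mat, its handle within 60 mm of the mat's centre, not held; the spray cap is up again (pressed less than 1 mm) (all of step 2 and value of joint spray_cap below 0.001 m); the robot touches nothing.
It fails at once if the square is pressed on a bracket side with more than 40 N (contact force between square and long_side above 40 N or contact force between square and short_side above 40 N).
It fails at once if one of the other parts is shoved more than 25 mm (distance of any of wheel_cap, gauge, carton from where it was at the start of the episode above 0.025 m).
It also fails if it takes over 67 s, if anything falls off the work surface, if the arm or the gripper's body presses on something with over 40 N, if the wrist force passes 120 N, or if a joint passes its speed limit or range.

## Robot

A 7-joint arm with a two-finger parallel gripper is mounted at the origin on the work surface. World frame = base frame: x ahead of the robot, y to its left, z up, the work surface at z = 0. Lengths are in m, angles in rad, forces in N, time in s.
With the tool pointing down it reaches from about 0.425 to 0.95 m from the base axis. Payload 4.7 kg.
Tool frame: the origin (TCP) lies between the finger pads; the fingertips stand 25 mm ahead of it and the grasp point (between the pads) lies 6 mm ahead of it; x points along the fingers, z is the direction in which the jaws open and shut, and the axes are right-handed (so a half turn about x gives the same grasp; the last joint's range is limited). The gripper opens to 85 mm and grips with 20 to 120 N. Pads are 22 mm wide; open, the fingers measure 114 mm over their backs; the gripper's body (76 mm by 85 mm) begins 54 mm behind the grasp point. The pads swing forward as they close: fully open they stand 13 mm farther back than shut.
Start: joints at [1.302, 0.469, -0.049, 1.532, 0.024, 1.141, -0.082], TCP at [0.16, -0.656, 0.256] pointing down, gripper open.
Joint ranges: [-2.59, 2.59], [-0.33, 1.99], [-1.39, 1.29], [0.1, 2.45], [-1.04, 4.18], [0.21, 1.99], [-2.66, 2.66]. Speed limits (rad/s): [2.57, 2.57, 3.14, 3.14, 3.14, 3.14, 3.14].

## Interface

Orientations are given as a 3x3 rotation matrix whose columns are the frame's x, y, z axes.
In Python, from rig import * gives the robot as it stands. Calls block until the motion is done:
- movep(position, orientation): joint-space move of the TCP to a pose.
- move_l(position, attitude=None, feed=0.15, until_force=None): straight line of the TCP; attitude=None keeps the orientation; feed is the mean speed in m/s. With until_force (N) it stops when the force on the tool has changed by that much, and returns True; else False.
- move_joints(angles): joint-space move.
- command_gripper(opening, newtons=None): finger opening in m; newtons is the grip in N (None keeps the last); returns when the fingers have stopped.
- sleep(seconds).
- inverse_kinematics(position, orientation): joint angles nearest the present ones, or None.
- sense(): the state.
- camera(name): name is "scene" or "top"; returns (picture, depth): 480x640x3 uint8, red, green, blue; 480x640 float32, m along the optical axis (not along the pixel's ray), 0 where there is no reading.
- camera_params(name): a dict with "K" (3x3 intrinsics, pixels), "dist" ([k1, k2, p1, p2, k3] as OpenCV has them; the pictures are not rectified), "position" and "rotation" of the camera in the world. Camera axes: x right, y down, z forward; pixel columns grow to the right and rows downward; lengths in m; the calibration is good to about 2 mm. A picture is of the moment at which its call begins. camera_params takes no time and is no camera call.
A pose or a line that the arm cannot do raises Unreachable and nothing moves.
- finish_job(): hands the job in, once; it reports no verdict.
The state is a dict: "time_s": time; "joint_pos": joint angles; "qd": joint speeds; "joint_efforts": joint torques, N m; "position": TCP position; "tcp_rot": TCP orientation; "wrist_force": force on the tool from outside, world axes, zero at the start; "ft_torque": the same for the moment, N m; "finger_gap": finger opening in m.
Only numpy, scipy, OpenCV 4.12 (cv2) and the standard library are available. Lean on these libraries where they do the work, as an engineer would, in place of code of your own. Each camera call takes 0.05 s, during which the arm holds its last target.

## Working session

There is one attempt and no reset: what is moved stays moved. The work goes in short steps, each a Python script; the robot and the scene stay as the last script left them, time stands still between calls to the robot, and variables do not carry over. Pictures are saved under pics/ and viewed, and the job is handed in when it is done.

```bash
ls; mkdir -p pics; python3 - <<'E'
from rig import *
import cv2, numpy as np
for n in ("scene","top"):
    p,d=camera(n); cv2.imwrite(f"pics/{n}0.png",p[:,:,::-1]); np.savez(f"{n}0.npz",p=p,d=d)
    c=camera_params(n); print(n,c)
s=sense(); print(s["time_s"],s["position"],s["wrist_force"],s["finger_gap"])
E
```

```text
pics
scene {'K': array([[479.66246083,   0.        , 326.49100292],
       [  0.        , 479.66246083, 245.89007862],
       [  0.        ,   0.        ,   1.        ]]), 'dist': array([-0.00890282,  0.        ,  0.        ,  0.        ,  0.        ]), 'position': array([ 0.98078085, -0.69868868,  1.04722003]), 'rotation': array([[ 8.43955930e-01,  3.95062246e-01, -3.62855633e-01],
       [ 5.36412397e-01, -6.21110856e-01,  5.71386949e-01],
       [ 3.59838187e-04, -6.76865664e-01, -7.36106476e-01]])}
top {'K': array([[554.80187127,   0.        , 313.82524351],
       [  0.        , 554.80187127, 249.35080096],
       [  0.        ,   0.        ,   1.        ]]), 'dist': array([-0.13318727,  0.        ,  0.        ,  0.        ,  0.        ]), 'position': array([0.32934779, 0.00422374, 1.60779608]), 'rotation': array([[-0.00467488, -0.99302404,  0.11781934],
       [-0.99996855,  0.00539708,  0.00581135],
       [-0.00640669, -0.11778847, -0.99301804]])}
0.1 [ 0.1602195  -0.65521521  0.2553569 ] [-0.1013343   0.72566927  0.02384682] 0.08579506757912704
```

View pics/scene0.png

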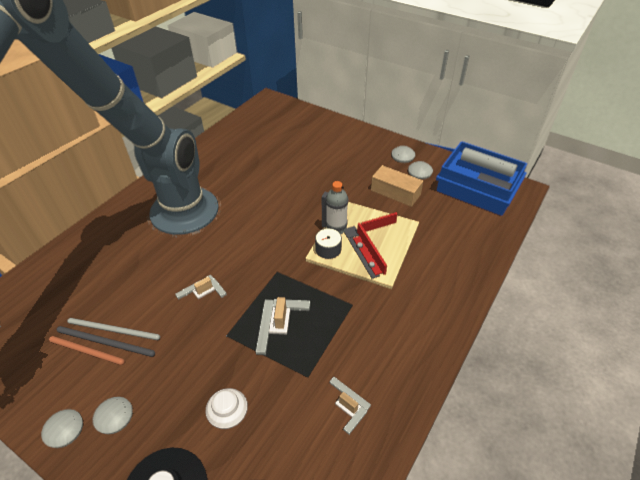

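View pics/top0.png

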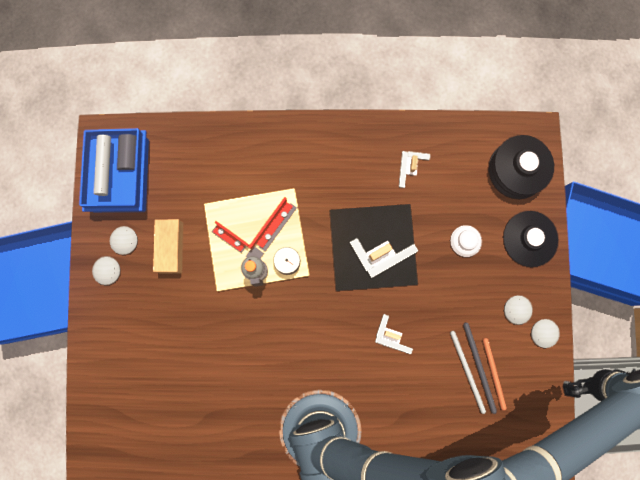

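The candidates for the square, in top-view pixels, are (382,255) on the mat, (412,167) and (394,335). The one on the mat is clearly the largest, so I'll check it in close crops.

```bash
python3 - <<'E'
import cv2, numpy as np
t=cv2.imread("pics/top0.png"); s=cv2.imread("pics/scene0.png")
a=cv2.resize(t[180:300,200:430],None,fx=3.4,fy=3.4,interpolation=cv2.INTER_CUBIC); cv2.imwrite("pics/crop_top.png",a)
a=cv2.resize(s[170:385,220:430],None,fx=2.79,fy=2.79,interpolation=cv2.INTER_CUBIC); cv2.imwrite("pics/crop_sc.png",a)
E
```

```text
(no output)
```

View pics/crop_top.png

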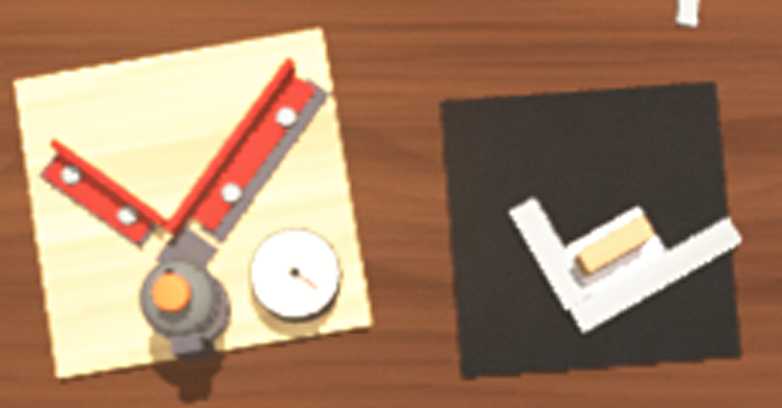

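View pics/crop_sc.png

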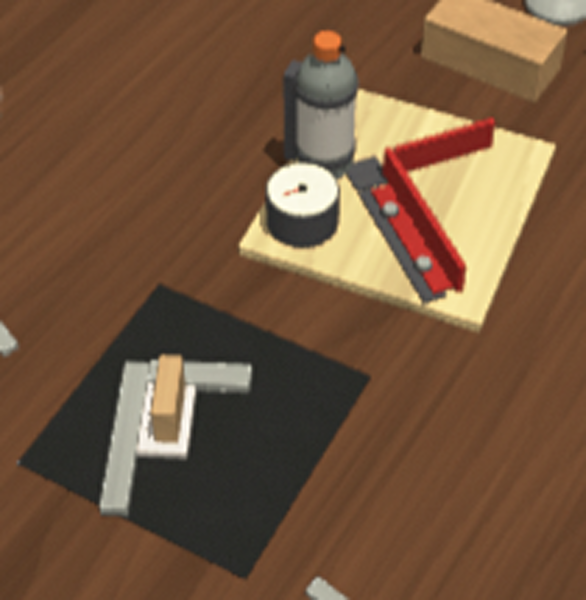

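The crops confirm the choice. The square on the mat is the largest, with its handle at about top (381,251) and its corner at (371,277). The bracket's corner is at about (250,246) and the orange cap at (250,266). Next I'll measure them.

```bash
cat > h.py <<'E'
from rig import *
import cv2, numpy as np
def rays(n,uv):
    c=camera_params(n); q=cv2.undistortPoints(np.float64(uv).reshape(-1,1,2),c["K"],c["dist"]).reshape(-1,2)
    return c["position"], np.c_[q,np.ones(len(q))]@c["rotation"].T
def onplane(n,uv,z):
    o,d=rays(n,uv); return o+d*((z-o[2])/d[:,2])[:,None]
def cloud(n,d):
    v,u=np.mgrid[:480,:640]; o,r=rays(n,np.c_[u.ravel(),v.ravel()]); return (o+r*d.ravel()[:,None]).reshape(480,640,3)
def tri(uvt,uvs):
    o1,d1=rays("top",[uvt]);o2,d2=rays("scene",[uvs]);d1=d1[0];d2=d2[0]
    s=np.linalg.lstsq(np.c_[d1,-d2],o2-o1,rcond=None)[0]; a=o1+s[0]*d1;b=o2+s[1]*d2
    return (a+b)/2, np.linalg.norm(a-b)
def scan(img,p,q,half=5,n=30,frac=(.12,.88)):
    "half-level crossings on perpendicular scans near segment p-q (pixels)"
    p=np.float64(p);q=np.float64(q);t=(q-p)/np.linalg.norm(q-p);nn=np.array([-t[1],t[0]]);out=[]
    s=np.linspace(-half,half,8*half+1)
    for f in np.linspace(*frac,n):
        c=p+f*(q-p);P=(c+s[:,None]*nn).astype(np.float32)
        v=cv2.remap(img.astype(np.float32),P[None,:,0],P[None,:,1],cv2.INTER_LINEAR)[0]
        g=np.gradient(cv2.GaussianBlur(v[None],(0,0),3)[0]); w=np.abs(g); i=w.argmax(); 
        if 2<i<len(s)-3:
            sl=slice(max(0,i-5),i+6); out.append(c+nn*(w[sl]*s[sl]).sum()/w[sl].sum())
    return np.array(out)
def fit(P):
    vx,vy,x,y=cv2.fitLine(np.float32(P[:,:2]),cv2.DIST_HUBER,0,1e-4,1e-4).ravel(); d=np.array([vx,vy]);c=np.array([x,y])
    r=(P[:,:2]-c)@[-vy,vx]; return c,d,r.std()
E
cat > m1.py <<'E'
from h import *
T=np.load("top0.npz");S=np.load("scene0.npz");C=cloud("top",T["d"]);CS=cloud("scene",S["d"])
p=T["p"].astype(int); ps=S["p"].astype(int)
rg=(p[...,0]-p[...,1])
print("red px z", [ (k,C[k[1],k[0]].round(3)) for k in [(270,220),(284,202),(220,225),(250,266),(381,251),(371,270),(286,260),(340,240)]])
def big(mask,box):
    m=np.zeros(mask.shape,np.uint8);x0,y0,x1,y1=box;m[y0:y1,x0:x1]=mask[y0:y1,x0:x1]
    n,l,st,c=cv2.connectedComponentsWithStats(m);i=1+st[1:,4].argmax();return l==i,c[i],st[i]
# mat
hsvT=cv2.cvtColor(T["p"],cv2.COLOR_RGB2HSV)
m,c,st=big(hsvT[...,2]<75,(320,195,425,300)); ct=max(cv2.findContours(m.astype(np.uint8),0,2)[0],key=cv2.contourArea)
r=cv2.minAreaRect(cv2.convexHull(ct)); w=onplane("top",cv2.boxPoints(r),.004);print("mat",w.round(3).tolist(),w.mean(0).round(4),np.linalg.norm(w-np.roll(w,1,0),axis=1).round(3))
# handle
for nm,img,CC,box in (("top",T["p"],C,(365,235,405,270)),("scene",S["p"],CS,(265,290,295,335))):
    h=cv2.cvtColor(img,cv2.COLOR_RGB2HSV); mm=(h[...,1]>70)&(h[...,0]<30)&(CC[...,2]>.054)&(CC[...,2]<.07)&(h[...,2]>120)
    m,c,st=big(mm,box); r=cv2.minAreaRect(np.argwhere(m)[:,::-1].astype(np.float32)); 
    w=onplane(nm,cv2.boxPoints(r),.062); L=np.linalg.norm(w-np.roll(w,1,0),axis=1)
    k=L.argmax();d=(w-np.roll(w,1,0))[k]; print("handle",nm,st[4],w.mean(0).round(4),onplane(nm,[c],.062).round(4),L.round(3),np.degrees(np.arctan2(d[1],d[0]))%180)
# bracket inner top edges z=.055
for nm,seg in (("long",((252,243),(284,198))),("short",((216,222),(247,245)))):
    pass
E
python3 m1.py
python3 - <<'E'
import cv2
t=cv2.imread("pics/top0.png")
cv2.imwrite("pics/br.png",cv2.resize(t[190:275,205:305],None,fx=7,fy=7,interpolation=cv2.INTER_CUBIC))
E
```

```text
red px z [((270, 220), array([0.599, 0.138, 0.05 ])), ((284, 202), array([0.653, 0.099, 0.041])), ((220, 225), array([0.585, 0.28 , 0.057])), ((250, 266), array([0.456, 0.177, 0.186])), ((381, 251), array([ 0.508, -0.176,  0.054])), ((371, 270), array([ 0.457, -0.151,  0.016])), ((286, 260), array([0.482, 0.091, 0.072])), ((340, 240), array([ 0.548, -0.063, -0.003]))]
mat [[0.636, -0.034, 0.004], [0.654, -0.274, 0.004], [0.416, -0.285, 0.004], [0.4, -0.049, 0.004]] [ 0.5266 -0.1605  0.004 ] [0.237 0.241 0.238 0.237]
handle top 156 [ 0.505  -0.1741  0.062 ] [[ 0.5046 -0.1739  0.062 ]] [0.02  0.065 0.02  0.065] 119.35338328760798
handle scene 202 [ 0.509  -0.1737  0.062 ] [[ 0.5093 -0.1751  0.062 ]] [0.023 0.07  0.023 0.069] 118.7324345073926
```

View pics/br.png

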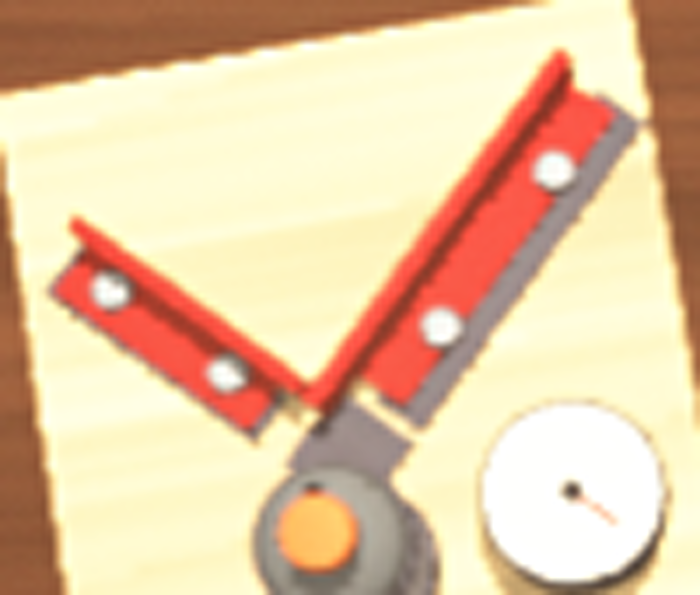

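The crop shows both uprights' inner top edges clearly. The long one runs from top (249,244) to (284,198), and the short one from (216,221) to (249,245). The can's cap is at (250,266) and the gauge at (287,260). I'll fit these edges on z = 55 mm, and cross-check in the scene view.

```bash
cat > m2.py <<'E'
from h import *
T=np.load("top0.npz");S=np.load("scene0.npz")
def g(p): p=p.astype(int); return p[...,0]-p[...,1]
R={}
for nm,seg in (("long",((249,243.2),(284,197.5))),("short",((215.5,220.7),(248.3,244.3)))):
    P=onplane("top",scan(g(T["p"]),*seg,half=4),.055); c,d,s=fit(P); 
    if d[0]<0:d=-d
    R[nm]=(c,d); print(nm,len(P),c.round(4),np.degrees(np.arctan2(d[1],d[0])).round(2),"std",s.round(5))
A=np.c_[R["long"][1],-R["short"][1]]; t=np.linalg.solve(A,R["short"][0]-R["long"][0]); print("inner corner",R["long"][0]+t[0]*R["long"][1])
# square edges in top, outer long leg edge z=.016
gr=T["p"].max(2)
for nm,seg in (("sqlong",((372,277),(417,249.5))),("sqshort",((351,241),(370,275.5)))):
    P=onplane("top",scan(gr,*seg,half=4),.016); c,d,s=fit(P); print(nm,c.round(4),np.degrees(np.arctan2(d[1],d[0])).round(2),s.round(5)); R[nm]=(c,d)
A=np.c_[R["sqlong"][1],-R["sqshort"][1]]; t=np.linalg.solve(A,R["sqshort"][0]-R["sqlong"][0]); print("sq corner",R["sqlong"][0]+t[0]*R["sqlong"][1])
# cap
out=[]
for n,I,box in (("top",T["p"],(240,255,262,278)),("scene",S["p"],(325,175,350,195))):
    h=cv2.cvtColor(I,cv2.COLOR_RGB2HSV);m=((h[...,0]<20)&(h[...,1]>120)&(h[...,2]>120)).astype(np.uint8);mm=m*0;x0,y0,x1,y1=box;mm[y0:y1,x0:x1]=m[y0:y1,x0:x1]
    ys,xs=np.nonzero(mm);print(n,len(xs),xs.mean(),ys.mean(),xs.min(),xs.max(),ys.min(),ys.max());out.append((xs.mean(),ys.mean()))
print("cap top@.188",onplane("top",[out[0]],.188),"tri",tri(*out), "scene@.181",onplane("scene",[out[1]],.181))
E
python3 m2.py
python3 - <<'E'
import cv2
t=cv2.imread("pics/scene0.png")
cv2.imwrite("pics/br2.png",cv2.resize(t[205:285,315:425],None,fx=7,fy=7,interpolation=cv2.INTER_CUBIC))
E
```

```text
long 30 [0.5916 0.1511] -35.73 std 0.00022
short 30 [0.5621 0.2424] 54.47 std 0.00153
inner corner [0.5290364  0.19612831]
sqlong [ 0.4743 -0.2201] -60.63 0.00024
sqshort [ 0.4858 -0.1189] 29.09 0.00077
sq corner [ 0.43368992 -0.14785838]
top 92 249.7391304347826 266.0869565217391 245 255 260 271
scene 96 336.96875 185.59375 332 342 180 191
cap top@.188 [[0.45530782 0.17773972 0.188     ]] tri (array([0.4565624 , 0.1790233 , 0.18233835]), np.float64(0.0018943096962840216)) scene@.181 [[0.45641016 0.18109573 0.181     ]]
```

View pics/br2.png

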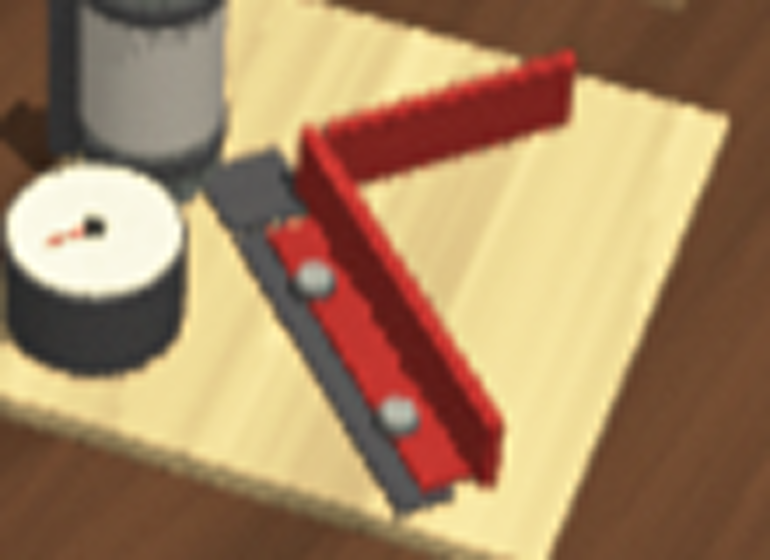

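The bracket yaw is −35.7° from the long edge (0.2 mm residual) and −35.5° from the short one, so they agree. The handle is at (0.506,−0.174) by both the corner geometry and its top face. Now the grasp.

```bash
cat >> h.py <<'E'
def Rt(yaw_deg,flip=False):
    a=np.radians(yaw_deg); z=np.array([-np.sin(a),np.cos(a),0])*(-1 if flip else 1); x=np.array([0,0,-1.]); return np.c_[x,np.cross(z,x),z]
SQY,BRY=-60.7,-35.7
HAN=np.array([.506,-.174]); INC=np.array([.5290,.1961])
dx=np.array([np.cos(np.radians(BRY)),np.sin(np.radians(BRY))]);dy=np.array([-dx[1],dx[0]])
TGT=INC+.058*dx+.050*dy
def st(m=""):
    s=sense();print(m,round(s["time_s"],2),s["position"].round(4),"F",s["wrist_force"].round(2),"T",s["ft_torque"].round(2),"gap",round(s["finger_gap"],4));return s
E
python3 - <<'E'
from h import *
print(TGT)
for f in (0,1):
    a=inverse_kinematics([*HAN,.15],Rt(SQY,f)); b=inverse_kinematics([*TGT,.15],Rt(BRY,f)); c=inverse_kinematics([*TGT,.065],Rt(BRY,f))
    print(f,*[None if q is None else np.round(q,2) for q in (a,b,c)])
E
```

```text
[0.60527791 0.20285879]
0 [ 0.77  0.45 -0.66  1.94  0.36  0.87  0.43] [ 0.34  0.83 -1.17  1.69  0.82  1.2  -0.09] [ 0.2   0.81 -0.89  1.74  0.75  0.97 -0.04]
1 [ 0.33  0.37 -0.1   1.97  0.05  0.81 -2.43] [-0.89  0.6   0.72  1.76 -0.48  0.96 -2.17] [-0.76  0.67  0.53  1.8  -0.46  0.79 -2.19]
```

```bash
python3 - <<'E'
from h import *
movep([*HAN,.15],Rt(SQY)); st("hover")
r=move_l([*HAN,.045],feed=.12,until_force=6); st("down %s"%r)
if not r:
    command_gripper(0.0,60); st("grip")
    move_l([*HAN,.10],feed=.12); s=st("lift"); print(s["tcp_rot"].round(3).tolist(), s["joint_pos"].round(2))
    for n in ("top","scene"):
        p,_=camera(n); cv2.imwrite(f"pics/{n}1.png",p[:,:,::-1])
E
```

```text
hover 2.26 [ 0.5059 -0.1756  0.15  ] F [ 0.03 -0.04  0.06] T [0.01 0.06 0.01] gap 0.0857
down False 3.28 [ 0.5066 -0.1741  0.0456] F [ 0.11 -0.19 -1.39] T [-0.01  0.01 -0.02] gap 0.0855
grip 3.88 [ 0.5068 -0.1738  0.0455] F [0.89 0.31 2.35] T [ 0.09 -0.18  0.03] gap 0.0211
lift 4.49 [ 0.5051 -0.1742  0.0994] F [-0.58 -0.56 -4.34] T [ 0.03 -0.02  0.01] gap 0.0212
[[-0.002, -0.489, 0.872], [0.0, 0.872, 0.489], [-1.0, 0.001, -0.001]] [ 0.74  0.52 -0.62  1.98  0.43  0.77  0.38]
```

View pics/scene1.png

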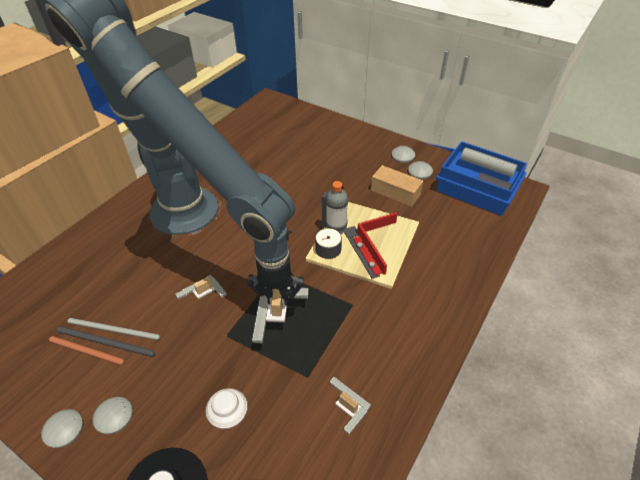

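The square is held level, with the gripper at scene (277,290). Next I'll carry it above the inside of the bracket, offset 12 mm from both faces, and lower it with a contact check.

```bash
python3 - <<'E'
from h import *
P=TGT+.012*dx+.012*dy
move_l([*HAN,.15],feed=.2)
move_l([*P,.15],Rt(BRY),feed=.2); st("over")
r=move_l([*P,.065],feed=.08,until_force=6); st("low %s"%r)
for n in ("top","scene"):
    p,_=camera(n); cv2.imwrite(f"pics/{n}2.png",p[:,:,::-1])
t=cv2.imread("pics/scene2.png");u=cv2.imread("pics/top2.png")
cv2.imwrite("pics/c2.png",np.hstack([cv2.resize(t[150:300,300:440],(400,428)),cv2.resize(u[180:300,200:312],(400,428))]))
E
```

```text
over 7.12 [0.6221 0.2043 0.1499] F [-0.4   0.88 -3.75] T [0.03 0.01 0.02] gap 0.0213
low False 8.33 [0.6225 0.2059 0.0657] F [ 0.61  0.81 -4.43] T [ 0.   -0.    0.02] gap 0.0212
```

View pics/c2.png

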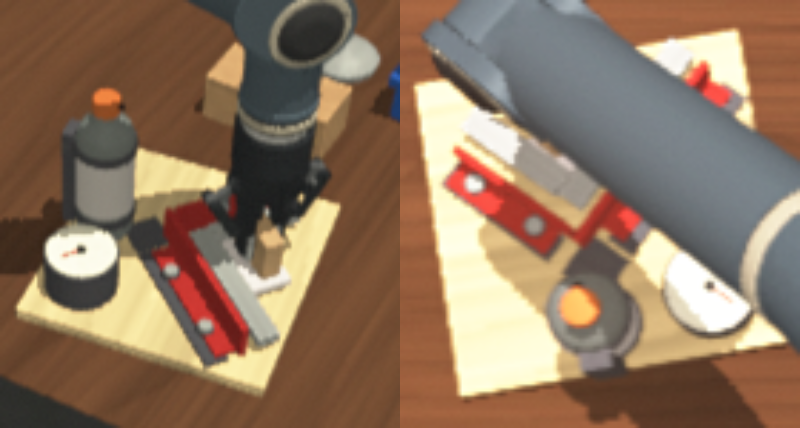

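The square is low inside both uprights and clear of them: the long leg runs parallel beside the long upright. Now I'll touch each side by force.

```bash
cat >> h.py <<'E'
def loc(s=None):
    s=s or sense(); f=s["wrist_force"]; p=s["position"][:2]-TGT
    return "t %.2f off(mm) x %.2f y %.2f z %.2f F x %.2f y %.2f z %.2f Tz %.2f"%(s["time_s"],p@dx*1e3,p@dy*1e3,s["position"][2]*1e3,f[:2]@dx,f[:2]@dy,f[2],s["ft_torque"][2])
E
python3 - <<'E'
from h import *
p=sense()["position"]; print(loc())
r=move_l([*(p[:2]-.022*dy),.065],feed=.012,until_force=4); print("y",r,loc()); sleep(.15);print(loc())
if r:
    p=sense()["position"]
    r=move_l([*(p[:2]-.022*dx),.065],feed=.012,until_force=5); print("x",r,loc()); sleep(.15);print(loc())
E
```

```text
t 8.43 off(mm) x 12.21 y 12.40 z 65.70 F x -0.48 y 0.23 z -4.48 Tz -0.00
y True t 9.44 off(mm) x 11.90 y 2.04 z 64.53 F x 0.21 y 2.35 z -1.97 Tz 0.04
t 9.59 off(mm) x 11.71 y 2.08 z 63.93 F x 1.28 y 3.57 z -0.82 Tz 0.09
x True t 10.71 off(mm) x -0.10 y 2.09 z 63.62 F x 0.58 y 2.07 z -2.81 Tz 0.10
t 10.86 off(mm) x -0.08 y 2.10 z 63.23 F x 0.79 y 0.79 z -2.27 Tz 0.14
```

```bash
python3 - <<'E'
from h import *
for i in range(6): print(loc()); sleep(.05)
for n in ("top","scene"):
    p,_=camera(n); cv2.imwrite(f"pics/{n}3.png",p[:,:,::-1])
t=cv2.imread("pics/scene3.png");u=cv2.imread("pics/top3.png")
cv2.imwrite("pics/c3.png",np.hstack([cv2.resize(t[200:290,340:424],(400,428)),cv2.resize(u[190:280,200:284],(400,428))]))
E
```

```text
t 10.86 off(mm) x -0.08 y 2.10 z 63.23 F x 0.79 y 0.79 z -2.27 Tz 0.14
t 10.91 off(mm) x -0.10 y 2.12 z 63.22 F x 1.23 y 1.35 z -3.09 Tz 0.08
t 10.96 off(mm) x -0.09 y 2.09 z 63.18 F x 1.10 y 0.09 z -2.28 Tz 0.09
t 11.01 off(mm) x -0.07 y 2.10 z 63.20 F x 1.55 y 1.26 z -2.91 Tz 0.10
t 11.06 off(mm) x -0.01 y 2.12 z 63.22 F x 0.59 y 1.04 z -3.96 Tz 0.09
t 11.11 off(mm) x -0.09 y 2.12 z 63.18 F x 0.71 y 0.22 z -3.71 Tz 0.12
```

View pics/c3.png

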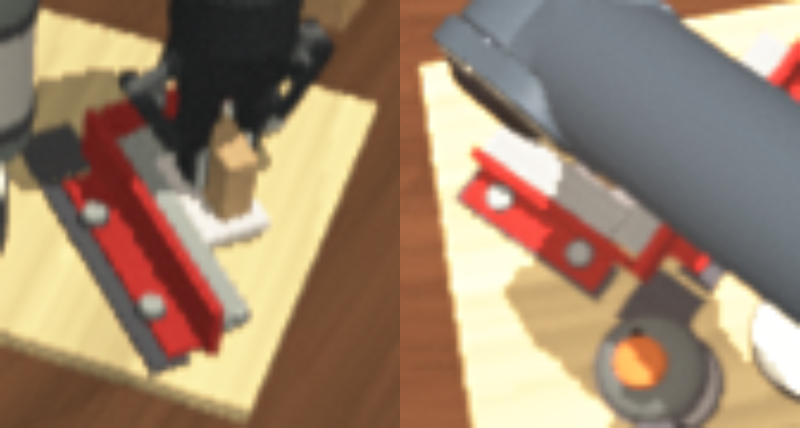

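Both sides are in light contact, about 1 N each. Next I'll regulate towards about 7 N per side and hold.

```bash
python3 - <<'E'
from h import *
def F(n=5):
    a=[]
    for i in range(n):
        f=sense()["wrist_force"]; a.append([f[:2]@dx,f[:2]@dy]); sleep(.02)
    return np.mean(a,0)
s=sense();c=np.array([(s["position"][:2]-TGT)@dx,(s["position"][:2]-TGT)@dy]); log=[]
for k in range(22):
    f=F(); log.append((round(sense()["time_s"],2),*(c*1e3).round(2),*f.round(1)))
    e=np.clip(7-f,-5,5); c=c-e*.00012
    if f.max()>18: c=c+.001
    p=TGT+c[0]*dx+c[1]*dy
    move_l([*p,.065],Rt(BRY),feed=.01)
for l in log: print(*l)
print(loc()); print(sense()["tcp_rot"].round(4).tolist())
E
```

```text
11.34 -0.1 2.17 1.0 -0.5
11.77 -0.7 1.57 3.3 2.4
12.1 -1.15 1.01 4.6 4.2
12.43 -1.44 0.67 5.2 4.6
12.77 -1.65 0.38 5.8 5.0
13.1 -1.8 0.14 6.2 5.4
13.43 -1.9 -0.05 6.3 5.9
13.77 -1.99 -0.19 6.7 6.5
14.1 -2.03 -0.25 6.4 6.4
14.43 -2.1 -0.33 6.8 6.8
14.77 -2.13 -0.35 6.7 6.9
15.1 -2.16 -0.36 6.8 6.8
15.43 -2.19 -0.38 6.6 7.1
15.77 -2.24 -0.37 7.2 6.5
16.1 -2.21 -0.44 6.9 7.0
16.43 -2.22 -0.44 6.5 7.4
16.77 -2.28 -0.39 7.0 7.1
17.1 -2.28 -0.38 6.8 7.0
17.43 -2.31 -0.38 6.9 6.6
17.77 -2.32 -0.43 7.1 6.7
18.1 -2.31 -0.47 7.1 7.1
18.43 -2.3 -0.46 7.0 7.0
t 18.68 off(mm) x -0.28 y 1.92 z 65.52 F x 7.02 y 6.31 z -10.56 Tz 0.31
[[0.0063, -0.812, 0.5836], [0.0033, 0.5837, 0.812], [-1.0, -0.0032, 0.0064]]
```

It held about 7 N on each side for over 5 s. Single-point contact would give Tz of about −0.87 or +1.04 N·m, so 0.31 points to flush contact. I'll check with a small yaw nudge and a picture before leaving.

```bash
python3 - <<'E'
from h import *
c=np.array([-.0023,-.00046]);p=TGT+c[0]*dx+c[1]*dy
for a in (.25,.5):
    move_l([*p,.064],Rt(BRY+a),feed=.01); sleep(.8); print(a,loc())
for n in ("top","scene"):
    q,_=camera(n); cv2.imwrite(f"pics/{n}4.png",q[:,:,::-1])
t=cv2.imread("pics/scene4.png");u=cv2.imread("pics/top4.png")
cv2.imwrite("pics/c4.png",np.hstack([cv2.resize(t[205:285,345:420],(400,428),interpolation=cv2.INTER_CUBIC),cv2.resize(u[205:265,205:261],(400,428),interpolation=cv2.INTER_CUBIC)]))
E
```

```text
0.25 t 19.73 off(mm) x -0.24 y 1.94 z 65.39 F x 5.66 y 5.99 z -4.58 Tz -0.04
0.5 t 20.78 off(mm) x -0.25 y 1.92 z 65.45 F x 5.55 y 6.09 z -4.44 Tz -0.39
```

View pics/c4.png

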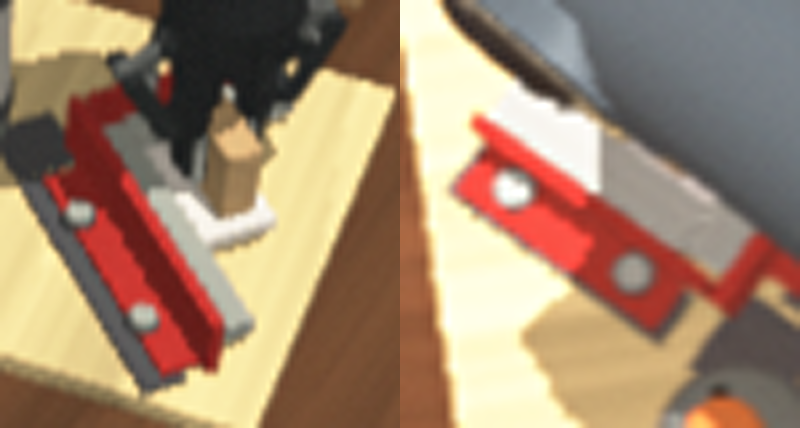

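The yaw nudge takes Tz smoothly through zero, to −0.04 and then −0.39, so both edges lie flush. The pictures show no gap. Now I'll take the square back to the mat.

```bash
cat > place.py <<'E'
from h import *
P=TGT+.012*dx+.012*dy; M=np.array([.5266,-.1605])
move_l([*P,.067],Rt(BRY),feed=.05)
move_l([*P,.15],feed=.12)
move_l([*M,.15],Rt(SQY),feed=.2); st("over mat")
move_l([*M,.058],feed=.12); st("pre")
r=move_l([*M,.043],feed=.015,until_force=4); s=st("down %s"%r); sleep(.2); st()
for n in ("scene",):
    q,_=camera(n); cv2.imwrite(f"pics/{n}5.png",q[:,:,::-1])
command_gripper(.05,30); st("open"); command_gripper(.085); st("open")
E
python3 place.py
```

```text
over mat 24.3 [ 0.527  -0.1592  0.1501] F [-0.32 -0.03 -4.83] T [-0.01 -0.02 -0.01] gap 0.0214
pre 25.22 [ 0.5273 -0.1605  0.0586] F [ 0.67  0.   -3.32] T [ 0.06 -0.05 -0.02] gap 0.0211
down True 26.0 [ 0.5264 -0.1605  0.0455] F [-0.32 -0.42  5.49] T [ 0.03 -0.03 -0.03] gap 0.0213
 26.2 [ 0.5264 -0.1605  0.0455] F [-1.56 -0.09  5.7 ] T [ 0.03 -0.03  0.  ] gap 0.0215
open 26.64 [ 0.5249 -0.1604  0.0441] F [-0.27 -0.79 -0.42] T [ 0.05  0.01 -0.01] gap 0.0499
open 27.08 [ 0.5251 -0.1604  0.0443] F [ 0.02  0.8  -0.31] T [ 0.02 -0.01  0.02] gap 0.085
```

It is released. I'll rise, close the fingers, check the placing from the cameras, and approach the cap.

```bash
python3 - <<'E'
from h import *
M=np.array([.5266,-.1605]); K=np.array([.456,.1785])
p=sense()["position"]
move_l([*p[:2],.13],feed=.15)
move_l([*M,.26],feed=.2)
best=min(((np.abs(q-sense()["joint_pos"]).max(),y) for y in range(-90,91,15) if (q:=inverse_kinematics([*K,.235],Rt(y))) is not None)); print(best)
command_gripper(0.0,30)
movep([*K,.26],Rt(best[1])); st("over cap")
for n in ("top","scene"):
    q,_=camera(n); cv2.imwrite(f"pics/{n}6.png",q[:,:,::-1])
open("yaw","w").write(str(best[1]))
t=cv2.imread("pics/scene6.png");u=cv2.imread("pics/top6.png")
cv2.imwrite("pics/c6.png",np.hstack([cv2.resize(t[150:390,215:425],(400,457)),cv2.resize(u[190:300,330:426],(400,457))]))
E
```

```text
(np.float64(0.3733996286023019), 0)
over cap 30.68 [0.4569 0.1768 0.2597] F [ 0.49 -0.13 -0.63] T [-0.   -0.03  0.02] gap 0.0003
```

View pics/c6.png

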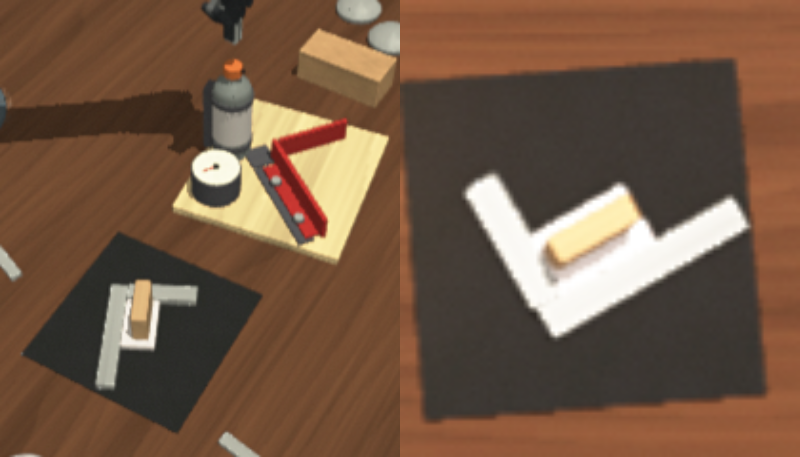

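The square lies flat, mid-mat. The closed fingers are above the cap, at scene crop (233,35) over the cap at (233,68). Now I'll press.

```bash
python3 - <<'E'
from h import *
K=np.array([.456,.1785])
move_l([*K,.225],feed=.12); st("near")
r=move_l([*K,.213],feed=.02,until_force=2.0); st("touch %s"%r)
r=move_l([*K,.198],feed=.012,until_force=12); st("press %s"%r); sleep(.3); st("hold")
for n in ("scene",):
    q,_=camera(n); cv2.imwrite(f"pics/{n}7.png",q[:,:,::-1])
t=cv2.imread("pics/scene7.png");cv2.imwrite("pics/c7.png",cv2.resize(t[140:260,290:410],(480,480)))
E
```

```text
near 31.23 [0.4561 0.1784 0.2249] F [ 0.21 -0.32  0.5 ] T [-0.01 -0.01  0.05] gap -0.0004
touch True 31.85 [0.4559 0.1783 0.2128] F [-0.38 -0.09  3.25] T [ 0.   -0.06 -0.02] gap 0.0001
press True 32.5 [0.4559 0.1784 0.2073] F [-2.01 -1.25  7.14] T [-0.31  0.34 -0.02] gap 0.0001
hold 32.8 [0.4559 0.1784 0.2073] F [-1.46 -2.01  8.13] T [-0.31  0.34  0.01] gap -0.0001
```

View pics/c7.png

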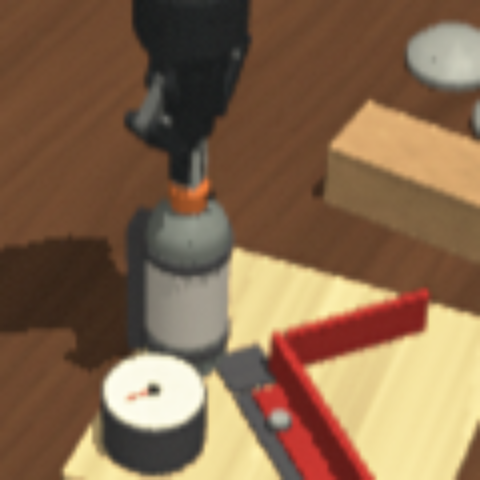

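The fingers are on the cap, with 5.5 mm travel at about 8 N. I'll push a little further to reach the stop for certain, then release.

```bash
python3 - <<'E'
from h import *
K=np.array([.456,.1785])
r=move_l([*K,.2035],feed=.01,until_force=10); st("press %s"%r); sleep(.2); st("hold")
move_l([*K,.26],feed=.06); move_l([*K,.30],feed=.15); sleep(.3); st("up")
for n in ("top","scene"):
    q,d=camera(n); cv2.imwrite(f"pics/{n}8.png",q[:,:,::-1]); np.savez(f"{n}8.npz",p=q,d=d)
t=cv2.imread("pics/scene8.png");cv2.imwrite("pics/c8.png",np.hstack([cv2.resize(t[160:390,215:425],(420,460)),cv2.resize(t[165:225,310:365],(420,460))]))
for f in ("scene0.npz","scene8.npz"):
    I=np.load(f)["p"];h=cv2.cvtColor(I,cv2.COLOR_RGB2HSV)[175:195,325:350];m=(h[...,0]<20)&(h[...,1]>120)&(h[...,2]>100)
    print(f,np.argwhere(m).mean(0)+[175,325],m.sum())
E
```

```text
press True 33.09 [0.4559 0.1784 0.2073] F [-1.63 -1.8   6.72] T [-0.28  0.29  0.  ] gap 0.0002
hold 33.29 [0.4559 0.1785 0.2074] F [-2.1  -1.42  7.96] T [-0.22  0.36  0.01] gap -0.0004
up 35.04 [0.4557 0.1783 0.2993] F [0.68 0.55 0.19] T [ 0.   -0.01 -0.  ] gap 0.0003
scene0.npz [182.88519637 338.3836858 ] 331
scene8.npz [182.8616188 337.4464752] 383
```

View pics/c8.png

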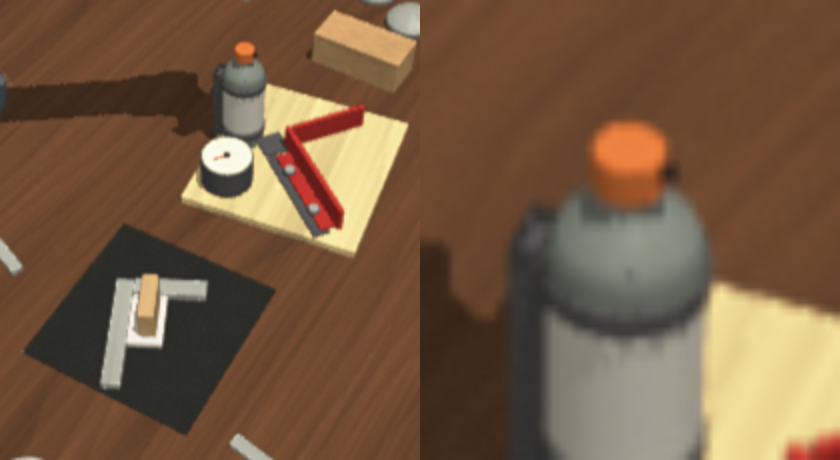

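View pics/top8.png

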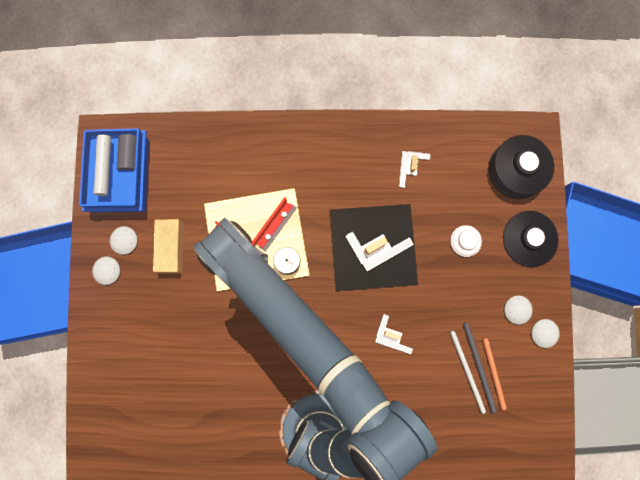

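The cap is back up, and the square and the bystanders are in place. The press stopped by trigger at about 5.6 mm with 8 N, which is right at the spring's limit. There is time for one firmer press to remove the doubt.

```bash
python3 - <<'E'
from h import *
K=np.array([.456,.1785])
move_l([*K,.225],feed=.15)
for z in (.2105,.2085,.207,.206,.205,.204,.203):
    move_l([*K,z],feed=.02); sleep(.1); s=st("cmd %.4f"%z)
    if s["wrist_force"][2]>20: break
move_l([*K,.23],feed=.06); move_l([*K,.30],feed=.15); sleep(.3); st("up")
q,d=camera("scene"); cv2.imwrite("pics/scene9.png",q[:,:,::-1])
h=cv2.cvtColor(q,cv2.COLOR_RGB2HSV)[175:195,325:350];m=(h[...,0]<20)&(h[...,1]>120)&(h[...,2]>100)
print(np.argwhere(m).mean(0)+[175,325],m.sum())
C=cloud("scene",d); c0=cloud("scene",np.load("scene0.npz")["d"]); print("cap z now/before",np.median(C[182:185,335:340,2]),np.median(c0[182:185,335:340,2]))
t=cv2.imread("pics/scene9.png");cv2.imwrite("pics/c9.png",cv2.resize(t[160:390,215:425],(420,460)))
E
```

```text
cmd 0.2105 36.77 [0.456  0.1784 0.2107] F [-0.44 -1.56  5.76] T [-0.42  0.26  0.02] gap -0.0002
cmd 0.2085 37.12 [0.456  0.1784 0.2088] F [-1.65 -2.12  6.68] T [-0.4   0.31 -0.03] gap 0.0
cmd 0.2070 37.47 [0.4561 0.1784 0.2075] F [-2.45 -2.77  6.88] T [-0.43  0.43 -0.05] gap -0.0002
cmd 0.2060 37.82 [0.4561 0.1785 0.2071] F [-3.14 -3.88 12.69] T [-0.74  0.72  0.02] gap -0.0002
cmd 0.2050 38.17 [0.4561 0.1785 0.207 ] F [-6.57 -4.36 19.16] T [-1.16  1.25 -0.03] gap 0.0001
cmd 0.2040 38.52 [0.4561 0.1786 0.2068] F [-6.98 -6.54 27.29] T [-1.57  1.78 -0.02] gap -0.0001
up 40.02 [0.4557 0.1783 0.2993] F [-0.58  0.23 -0.64] T [-0.01 -0.06 -0.  ] gap -0.0
[182.79057592 337.51832461] 382
cap z now/before 0.18961389636832737 0.18977889356602007
```

View pics/c9.png

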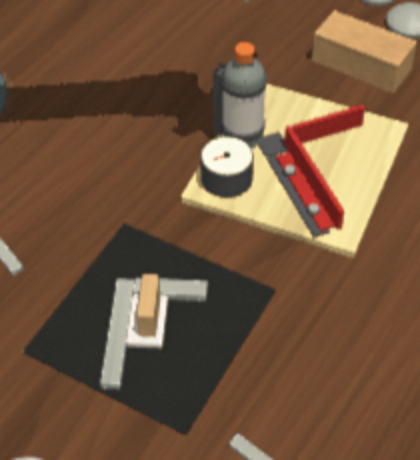

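The hard stop was reached: force rose from 7 to 27 N with z fixed at 0.207. The cap is up again (189.6 mm, against 189.8 mm before), and the square lies free on the mat. I'm handing the job in.

```bash
python3 -c "
from rig import *
finish_job()"
```

```text
the job is handed in; nothing more can be done
```

The job is done and handed in at about 40 s of the 67 s allowed; no verdict is reported.

- **Pressing:** I held the square low in the bracket's corner at about 7 N on each side for over 5 s. A small yaw nudge took the turning moment smoothly through zero, which means flush contact, and the pictures showed no gap. The contact forces are read at the wrist, not at the sides themselves.
- **Square on the mat:** I laid it flat at the mat's centre and let go. Later pictures show it lying free and still.
- **Spray cap:** I pressed it twice. The first press ended at about 5.6 mm with 8 N, right at the spring's limit, so I pressed again. The second clearly met the hard stop, with force rising from 7 to 27 N and almost no further travel. The cap is back up, at 189.6 mm against 189.8 mm before.
- **Other parts:** The gauge, carton and wheel cap look unmoved in the last pictures that show them, and the arm ended about 9 cm above the cap, touching nothing. I compared these parts by eye only.

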